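Load a sensor cell and index it to the third stop

ROBOT

A 6-joint arm with a two-finger parallel gripper is mounted at the origin on a cart in front of the work surface, level with it; the furniture and walls round the work are solid. World frame = base frame: x ahead of the robot, y to its left, z up, the work surface at z = 0. Lengths are in m, angles in rad, forces in N, time in s.
With the tool pointing down it reaches from about 0.35 to 0.95 m from the base axis. Payload 17.4 kg.
Tool frame: the origin (TCP) lies midway between the tips of the shut fingers; the grasp point (between the pads) lies manip.tcp_to_grasp behind it (manip.tcp_to_grasp is the distance from the TCP to the grasp point, in m); z points along the fingers, y is the direction in which the jaws open and shut (so a half turn about z gives the same grasp; the last joint's range is limited). The gripper opens to 93 mm and grips with 3 to 60 N. Pads are 15 mm wide; open, the fingers measure 128 mm over their backs; the gripper's body (75 mm by 188 mm) begins 65 mm behind the grasp point.
Start: joints at [-0.038, 0.116, 1.442, -0, 1.584, -0.038], TCP at [0.675, -0, 0.194] pointing down, gripper open.
Joint ranges: [-2.83, 2.83], [-0.83, 2.19], [0.07, 2.5], [-1.14, 4.28], [0.01, 3], [-2.97, 2.97]. Speed limits (rad/s): [1.89, 1.89, 2.22, 3.14, 3.14, 3.14].

INTERFACE

Orientations are given as a unit quaternion [x, y, z, w].
In Python, from plant import manip gives the robot as it stands.
- The arm moves only by the tool servo_tool, never from a script. Its argument "steps" is one flat list of numbers, 7 for each row, row after row: the opening, from -1 (shut) to 1 (fully open), then the shift along the tool's x, y, z in mm, then the turn, a rotation vector about the tool's x, y, z in rad. A call has exactly 5 rows; each row shifts and turns the commanded pose from where the row before left it, along the tool's axes as they then stand; what a row does not reach is not made up. A row lasts 1/8 s, in which the tool goes at most 62.5 mm and 10.7 degrees, less where a joint would pass 70% of its speed; a pose out of reach is approached as far as the arm can. A call with a gripper value outside its range is refused whole. The fingers move at their own pace and stop on an object; "grip_force" is the grip in N (left out, the last holds). Time passes only in rows, so rows that do not move let the fingers close, or fill a call up. It gives the time, the measured TCP pose, the force and the opening at its end, in the units of the state.
- manip.sense(): the state, without advancing time (a new reading comes with each control period).
- manip.capture(name): name is "scene" or "side" or "wrist"; returns a dict with "color" (480x640x3 uint8, blue, green, red), "fovy" (degrees; the focal length in pixels is half the picture's height over the tangent of half this angle, whatever the lens; pixels are square), "cx", "cy" (the principal point, pixels), "camera_from_world" (4x4, takes a point from world to camera coordinates). Camera axes: x right, y up, looking along -z (the intrinsics and any distortion apply to the point x, -y, -z); pixel columns grow to the right and rows downward; lengths in m; the calibration is good to about 2 mm. A picture is of the moment at which its call begins. There is no depth.
- manip.finish_job(): hands the job in, once; it reports no verdict.
The state is a dict: "time": time; "joints": joint angles; "qvel": joint speeds; "effort": joint torques, N m; "tcp_pos": TCP position; "eef_rot": TCP orientation; "wrist_force": force on the tool from outside, world axes, zero at the start; "ft_torque": the same for the moment, N m; "gripper_width": finger opening in m.
Only numpy, scipy, OpenCV 4.12 (cv2) and the standard library are available. Lean on these libraries where they do the work, as an engineer would, in place of code of your own. Each camera call takes 0.05 s, during which the arm holds its last target.

TASK

Stand the grey sensor cell from the bench upright on the middle of the small raised black rest at the end of the indexing arm, and let go of it. Then grip the black bar knob and turn it smoothly clockwise (seen from above), counting the clicks, from the home stop to the third stop (green mark, at the reader), without running on past it and with the cell still standing on its rest. Finish while holding: the program ends with the fingers still gripping the knob at the third stop, and the yellow bin, ring gauge and red plug left where they are.

Things in the scene. Friction and masses are not known exactly. Their poses are not given: they have to be found in the camera images.
- fixture: Indexing fixture, fixed to the bench: aluminium disc 220 mm across, 10 mm thick; origin on the bench under the turning axis, z up. On it a grey reader block (24x34 mm, top 73 mm above the bench) 137 mm from the axis at the third stop, and a dark plunger housing (34x26 mm, top 31 mm up) 68 mm from the axis along +x. Black rim marks show the stops, a wide green one the third.
- index_arm: Part turning about the fixture's vertical axis: index wheel, 48 mm hub (top 36 mm above the bench), 22 mm wide flat arm (top 33 mm up) reaching out along its own +x, and the rest at its end. Origin on the axis at bench height, z up.
- index_turn (a joint): Angle of arm and knob, rad: 0 at the home stop (start), growing clockwise seen from above. Spring detents every 22.5 degrees: stops at 0.393, 0.785, 1.178 (third), 1.571, 1.963 (end of travel). From stop to stop takes up to about 0.1 N m; half-way the resistance falls off and the plunger drops into the next stop and stays there.
- index_knob: Black knob on the hub, on the turning axis, fixed to the arm: upright bar 46 mm long, 12 mm wide, 36 mm tall, underside 36 mm and top 72 mm above the bench; origin on the axis at its underside, x along the bar. The bar's length points along the arm to the rest: pinch it across its 12 mm width.
- knob_grip (a point): Point on the turning axis inside the knob's bar, 61 mm above the bench (11 mm below its top): where to grip it. x along the bar towards the rest, z up.
- rest_top (a point): Centre of the top face of the rest: a round flat black rubber pad 22 mm across on a thin post, 52 mm above the bench, 85 mm from the turning axis. Turns with the arm; its x points away from the axis, z up.
- cell: Grey pressure sensor cell, upright, 19 mm hexagonal body with a round 19 mm top, 27 mm tall, about 46 g, hard enough to grip at 15 N. It stands loose on the rest and rides round with it if the arm turns smoothly, but jerky stop-and-go topples it. Origin at the centre of its underside, z up.
- cell_centre (a point): Centre of the sensor cell, half-way up (13.5 mm above its underside), z up along it.
- cap_bin: Small yellow bin of red caps, 64x94x34 mm, to be left alone; origin at the centre of its underside.
- ring_gauge: Steel ring gauge, 40 mm across, 14 mm high, to be left alone; origin at the centre of its underside.
- red_plug: Red test plug lying down, 19x55x19 mm, to be left alone; origin at the centre of its underside.

How it is judged:
On the way:
1. the cell stands upright and released in the middle of the rest while the arm is still at the home stop (horizontal distance between cell_centre and rest_top below 0.006 m and z of cell_centre in the frame of rest_top between 0.01 and 0.017 m and angle between cell_centre's own z axis and vertical below 0.12 rad and contact force between cell and index_arm above 0.1 N and contact force between the fingers and cell below 0.05 N and value of joint index_turn below 0.15 rad), for 0.2 s.
At the end, for the whole second after the job is handed in: The arm rests at the third stop (joint 1.178 +- 0.1 rad), the fingers grip the knob (contact force over 2 N), and the cell stands upright (tilt under 0.12 rad) and untouched by the fingers on the rest, its axis within 6 mm of the rest's centre (horizontal distance between cell_centre and rest_top below 0.006 m and z of cell_centre in the frame of rest_top between 0.01 and 0.017 m and angle between cell_centre's own z axis and vertical below 0.12 rad and contact force between cell and index_arm above 0.1 N and contact force between the fingers and cell below 0.05 N and value of joint index_turn between 1.078 and 1.278 rad and velocity of joint index_turn between -0.1 and 0.1 rad/s and contact force between the fingers and index_knob above 2 N and linear speed of cell below 0.03 m/s); the arm keeps its last pose, push and grip.
It fails at once if the knob is run past the third stop (more than half-way to the fourth) (value of joint index_turn above 1.4 rad).
It fails at once if the yellow bin is moved by more than 25 mm (distance of cap_bin from where it was at the start of the episode above 0.025 m).
It fails at once if the ring gauge is moved by more than 25 mm (distance of ring_gauge from where it was at the start of the episode above 0.025 m).
It fails at once if the red plug is moved by more than 25 mm (distance of red_plug from where it was at the start of the episode above 0.025 m).
It also fails if it takes over 45 s, if anything falls off the work surface, if the arm or the gripper's body presses on something with over 40 N, if the wrist force passes 120 N, or if a joint passes its speed limit or range.

## Working session

There is one attempt and no reset: what is moved stays moved. The work goes in short steps, Python scripts to look and compute and a tool call to move; the robot and the scene stay as the last step left them, time stands still between calls to the robot, and variables do not carry over. Pictures are saved under pics/ and viewed, and the job is handed in when it is done.

Besides the shell and the picture viewer there is one more tool, called after "Emit:" in YAML: its name, and indented under it one key for each argument. servo_tool: Moves the arm, as the interface text tells. Its arguments: {"type":"object","properties":{"steps":{"type":"array"},"grip_force":{"type":"number"}},"required":["steps"]}

```bash
mkdir -p pics; cat > h.py <<'E'
import numpy as np,cv2
from plant import manip
def cap(n,fn):
    c=manip.capture(n); cv2.imwrite('pics/'+fn,c['color'])
    np.savez('pics/'+fn[:-4]+'.npz',**{k:np.array(v) for k,v in c.items()}); return c
def load(fn): return dict(np.load('pics/'+fn+'.npz',allow_pickle=True))
def ray(c,u,v):
    f=240/np.tan(np.radians(float(c['fovy']))/2)
    T=np.linalg.inv(c['camera_from_world'])
    d=T[:3,:3]@np.array([(u-c['cx'])/f,-(v-c['cy'])/f,-1.]); return T[:3,3],d
def onz(c,u,v,z):
    o,d=ray(c,u,v); return o+d*(z-o[2])/d[2]
def proj(c,p):
    f=240/np.tan(np.radians(float(c['fovy']))/2)
    q=c['camera_from_world']@np.append(p,1); return np.array([c['cx']+f*q[0]/-q[2],c['cy']-f*q[1]/-q[2]])
E
python3 - <<'E'
from h import *
for n in ['scene','side','wrist']:
    c=cap(n,n+'1.png'); print({k:v for k,v in c.items() if k not in('color','camera_from_world')}, np.linalg.inv(c['camera_from_world'])[:3,3])
print(manip.sense(), manip.tcp_to_grasp)
E
```

```text
{'fovy': 45.2466468636361, 'cx': 316.58699146471037, 'cy': 245.634663596884} [-0.20948026 -0.90728136  1.15442548]
{'fovy': 49.53575526698573, 'cx': 311.84497417633156, 'cy': 243.27269338727805} [ 0.30249183 -0.66012723  0.98979063]
{'fovy': 66.63767738923512, 'cx': 316.2323229396592, 'cy': 233.50838742493173} [0.67597826 0.07478067 0.38267211]
{'time': 0.15, 'joints': array([-3.78298556e-02,  1.16378121e-01,  1.44209435e+00, -2.16698771e-05,
        1.58397752e+00, -3.78111738e-02]), 'qvel': array([-4.66079998e-04, -3.11744144e-03, -1.67462842e-03,  2.31780746e-05,
       -1.32843639e-04, -5.51291456e-04]), 'effort': array([ 1.36530605e-03, -7.21765566e+01, -6.22949553e+01,  7.80155347e-02,
        2.25470052e-02,  2.06686866e-05]), 'tcp_pos': array([ 6.74835405e-01, -2.99518618e-05,  1.93084051e-01]), 'eef_rot': array([ 7.07113419e-01,  7.07100013e-01, -2.99380952e-04, -3.06992618e-04]), 'wrist_force': array([-0.32306663,  0.67490344, -0.356718  ]), 'ft_torque': array([-0.01089034,  0.00613118,  0.01263759]), 'gripper_width': 0.09324737867345892} 0.0188
```

View pics/scene1.png

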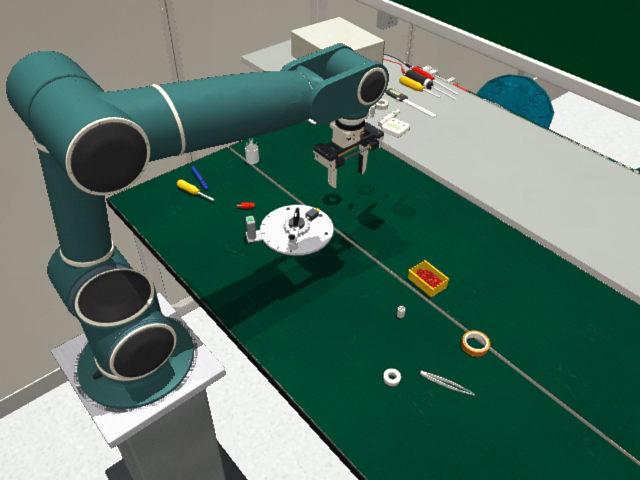

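View pics/side1.png

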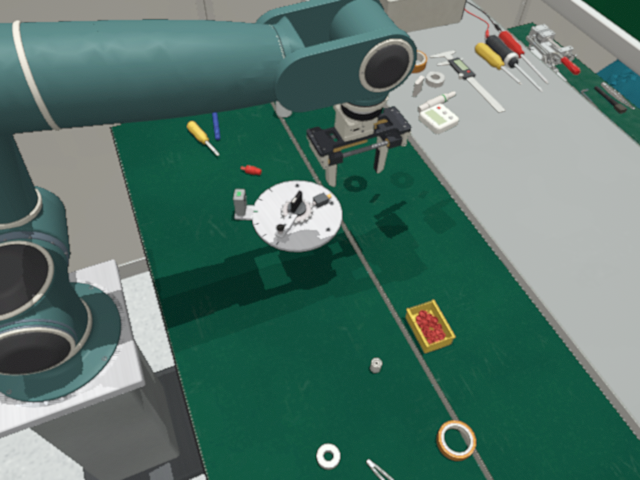

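View pics/wrist1.png

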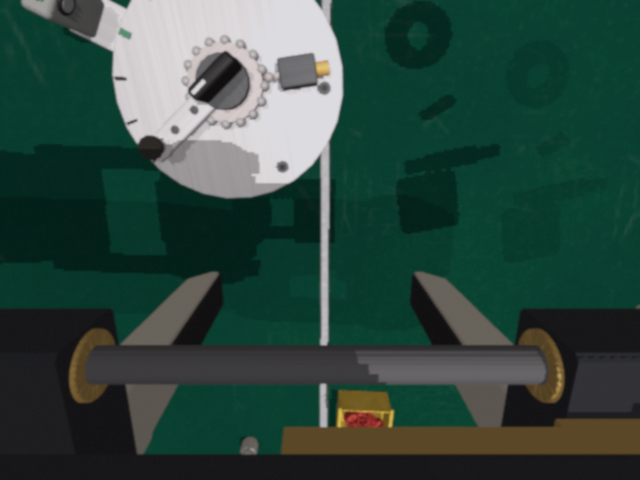

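```bash
python3 - <<'E'
from h import *
a=load('scene1');b=load('side1');w=load('wrist1')
def crop(c,u,v,r,k): return cv2.resize(c['color'][v-r:v+r,u-r:u+r],None,fx=k,fy=k,interpolation=cv2.INTER_CUBIC)
A=[crop(a,401,312,16,12),crop(b,376,366,16,12)]
B=[crop(a,295,228,48,4),crop(b,295,215,48,4)]
cv2.imwrite('pics/z1.png',np.vstack([np.hstack(A),np.hstack([cv2.resize(x,(384,384)) for x in B])]))
cv2.imwrite('pics/z2.png',cv2.resize(w['color'][0:210,0:350],None,fx=2,fy=2,interpolation=cv2.INTER_CUBIC))
def tri(*m):
    M=np.zeros((3,3));v=np.zeros(3)
    for c,u,vv in m:
        o,d=ray(c,u,vv);d=d/np.linalg.norm(d);P=np.eye(3)-np.outer(d,d);M+=P;v+=P@o
    return np.linalg.solve(M,v)
print('cell',tri((a,401,312),(b,376,366)),onz(a,401,312,.0135),onz(b,376,366,.0135),onz(w,250,445,.027))
print('rest',onz(w,150,148,.052))
E
```

```text
cell [ 0.58671237 -0.31659238  0.01594494] [ 0.58786688 -0.31294129  0.0135    ] [ 0.58817848 -0.31803063  0.0135    ] [ 0.59575743 -0.29119702  0.027     ]
rest [0.52907666 0.0600274  0.052     ]
```

View pics/z1.png

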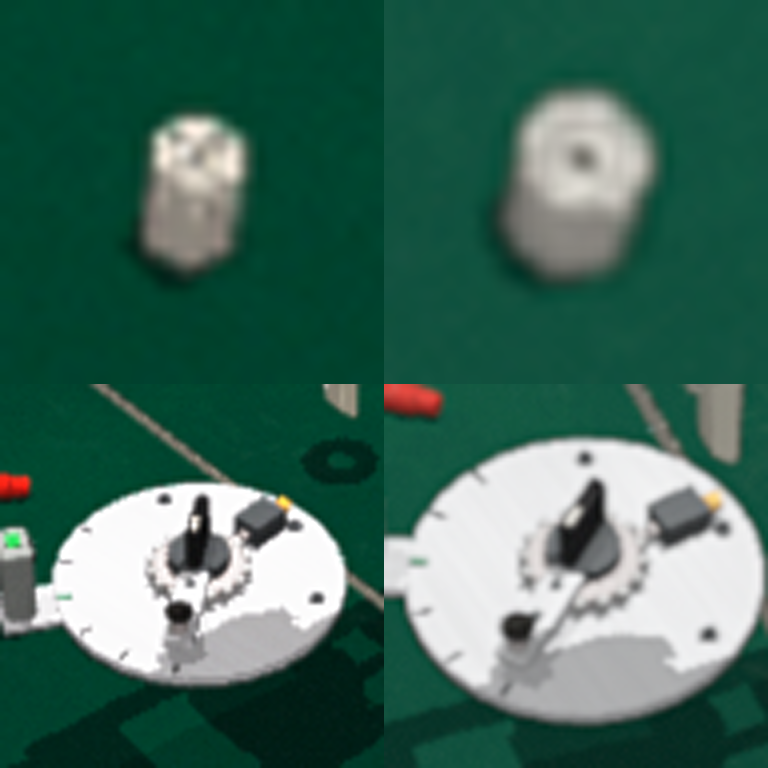

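View pics/z2.png

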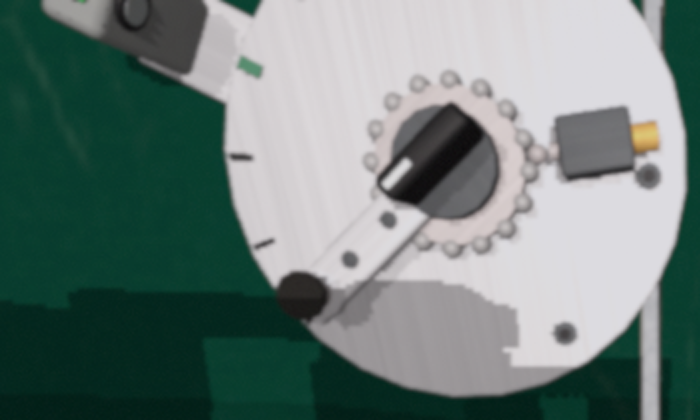

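Emit:
servo_tool:
  steps: [1,-39,-9,0,0,0,0,1,-39,-9,0,0,0,0,1,-39,-9,0,0,0,0,1,-39,-9,0,0,0,0,1,-39,-9,0,0,0,0]
  grip_force: 15

```text
time: 0.78
tcp_pos: [0.6295, -0.1962, 0.1934]
eef_rot: [0.707, 0.707, -0.0, -0.0]
wrist_force: [1.6, 0.7, 0.4]
gripper_width: 0.0929
```

Emit:
servo_tool:
  steps: [1,-39,-9,15,0,0,0,1,-39,-9,15,0,0,0,1,-39,-9,15,0,0,0,1,-39,-9,15,0,0,0,1,-39,-9,13,0,0,0]

```text
time: 1.4
tcp_pos: [0.5844, -0.3912, 0.1197]
eef_rot: [0.707, 0.707, -0.0, -0.0]
wrist_force: [0.8, -0.2, -0.3]
gripper_width: 0.093
```

```bash
python3 - <<'E'
from h import *
c=cap('wrist','wrist2.png'); s=manip.sense(); print(s['time'],s['tcp_pos'],s['eef_rot'],s['gripper_width']); T=np.linalg.inv(c['camera_from_world']);print(T)
E
```

```text
1.45 [ 0.58256108 -0.39476707  0.11754224] [ 0.70784889  0.70636251 -0.00089252 -0.00107527] 0.092951710600085
[[ 9.99999991e-01 -6.37931456e-05 -1.20917619e-04  5.85502230e-01]
 [ 9.41545908e-05  9.62634142e-01  2.70805282e-01 -3.16437326e-01]
 [ 9.91239079e-05 -2.70805290e-01  9.62634139e-01  3.09459617e-01]
 [ 0.00000000e+00  0.00000000e+00  0.00000000e+00  1.00000000e+00]]
```

View pics/wrist2.png

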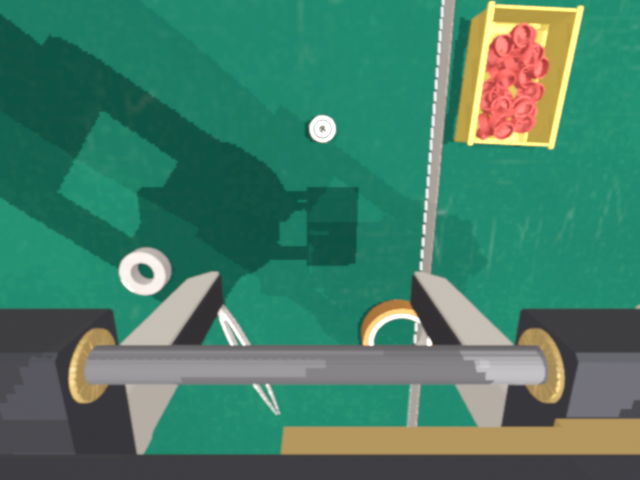

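```bash
python3 - <<'E'
from h import *
for i in range(3):
    s=manip.sense(); print(s['time'],s['tcp_pos'],s['qvel'].round(4))
c=cap('wrist','wrist3.png')
s=manip.sense(); print(s['time'],s['tcp_pos'],np.linalg.inv(c['camera_from_world'])[:3,3])
im=c['color']; hsv=cv2.cvtColor(im,cv2.COLOR_BGR2HSV)
m=cv2.inRange(hsv,(0,0,90),(180,70,255)); m[:80]=0;m[180:]=0;m[:,:280]=0;m[:,370:]=0
k,l,st,ce=cv2.connectedComponentsWithStats(m); print(st,ce)
i=1+np.argmax(st[1:,4]); u,v=ce[i]
for z in(.0135,.027): print(z,onz(c,u,v,z))
x,y,w,h=st[i][:4]; print(onz(c,x,v,.027),onz(c,x+w,v,.027))
print('bin corner',onz(c,457,140,0),onz(c,470,145,.034))
cv2.imwrite('pics/z3.png',cv2.resize(im[98:158,292:352],None,fx=10,fy=10,interpolation=cv2.INTER_CUBIC))
E
```

```text
1.45 [ 0.58256108 -0.39476707  0.11754224] [ 0.043  -0.015   0.0171  0.0014  0.0243  0.0773]
1.45 [ 0.58256108 -0.39476707  0.11754224] [ 0.043  -0.015   0.0171  0.0014  0.0243  0.0773]
1.45 [ 0.58256108 -0.39476707  0.11754224] [ 0.043  -0.015   0.0171  0.0014  0.0243  0.0773]
1.5 [ 0.58315492 -0.39265229  0.11817866] [ 0.58423779 -0.32001988  0.30722723]
[[     0      0    640    480 306543]
 [   310    109     29     30    657]] [[319.48935712 239.74886394]
 [324.46575342 123.38508371]]
0.0135 [ 0.58994849 -0.31456976  0.0135    ]
0.027 [ 0.58968602 -0.31482025  0.027     ]
[ 0.57905441 -0.31479873  0.027     ] [ 0.6003662  -0.31484187  0.027     ]
bin corner [ 0.69823938 -0.32750023  0.        ] [ 0.69542876 -0.33021429  0.034     ]
```

View pics/z3.png

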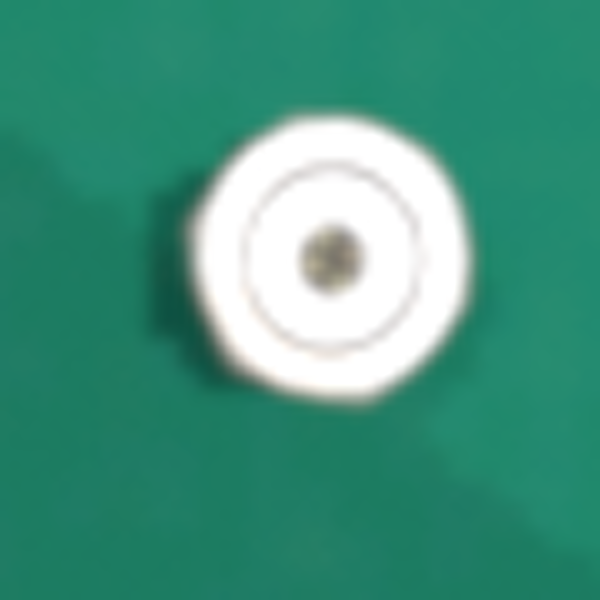

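Emit:
servo_tool:
  steps: [1,20,2,15,0,0,0,1,25,3,20,0,0,0,1,20,0,20,0,0,0,1,10,0,5,0,0,0,1,0,0,0,0,0,0]

```text
time: 2.12
tcp_pos: [0.5903, -0.3145, 0.0611]
eef_rot: [0.707, 0.707, 0.0, 0.0]
wrist_force: [0.7, -0.4, 0.2]
gripper_width: 0.0932
```

```bash
python3 - <<'E'
from h import *
c=cap('wrist','wrist4.png')
s=manip.sense(); print(s['time'],s['tcp_pos'],s['eef_rot'],s['qvel'].round(3),np.linalg.inv(c['camera_from_world'])[:3,3])
E
```

```text
2.175 [ 0.59039554 -0.31518239  0.06158789] [7.06962927e-01 7.07250445e-01 5.95975715e-05 4.73491924e-04] [-0.01   0.001 -0.011 -0.002 -0.    -0.002] [ 0.59114298 -0.23969626  0.2508039 ]
```

View pics/wrist4.png

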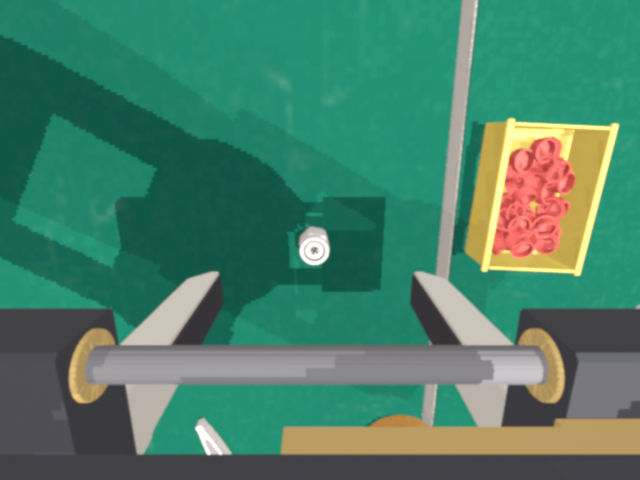

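```bash
python3 - <<'E'
from h import *
c=load('wrist4')
print(onz(c,314.3,250,.027), proj(c,[.5902,-.3148,.061]))
cv2.imwrite('pics/z4.png',cv2.resize(c['color'][215:275,284:344],None,fx=10,fy=10,interpolation=cv2.INTER_CUBIC))
E
```

```text
[ 0.59013929 -0.31383163  0.027     ] [314.14540962 270.89698554]
```

View pics/z4.png

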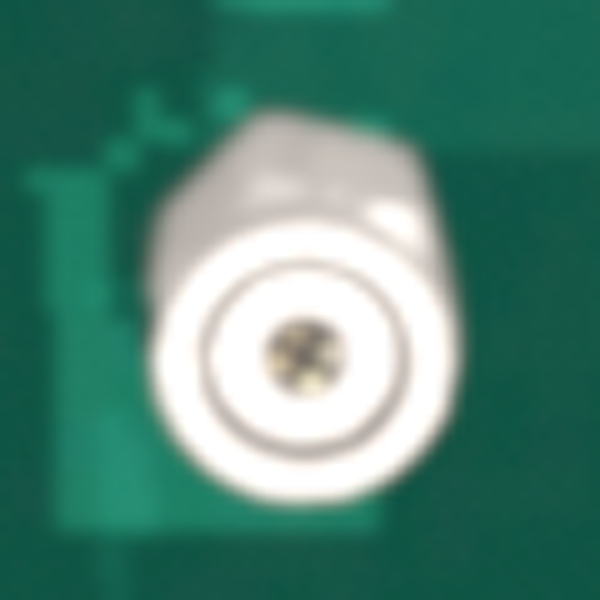

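Emit:
servo_tool:
  steps: [1,1,0,0,0,0,0.157,1,0,0,0,0,0,0.157,1,0,0,0,0,0,0.157,1,0,0,0,0,0,0.157,1,0,0,0,0,0,0.157]

```text
time: 2.8
tcp_pos: [0.5903, -0.315, 0.0618]
eef_rot: [0.925, 0.38, 0.0, 0.001]
wrist_force: [0.5, 0.6, -0.4]
gripper_width: 0.0929
```

Emit:
servo_tool:
  steps: [1,0,0,15,0,0,0,1,0,0,20,0,0,0,1,0,0,13,0,0,0,1,0,0,7,0,0,0,1,0,0,0,0,0,0]

```text
time: 3.42
tcp_pos: [0.5898, -0.3139, 0.005]
eef_rot: [0.924, 0.383, -0.0, -0.0]
wrist_force: [-0.1, 0.0, 0.8]
gripper_width: 0.0929
```

```bash
python3 - <<'E'
from h import *
c=cap('wrist','wrist5.png')
s=manip.sense(); print(s['time'],s['tcp_pos'],s['eef_rot'],s['joints'],s['wrist_force'])
E
```

```text
3.475 [ 0.59011385 -0.31404065  0.00574634] [9.23723300e-01 3.83060393e-01 1.30600680e-05 2.86340762e-05] [-5.27199968e-01  2.10903291e-01  1.64750167e+00 -1.44895365e-05
  1.28312630e+00  2.57386198e-01] [-0.89176628  0.04423368 -0.29699868]
```

View pics/wrist5.png

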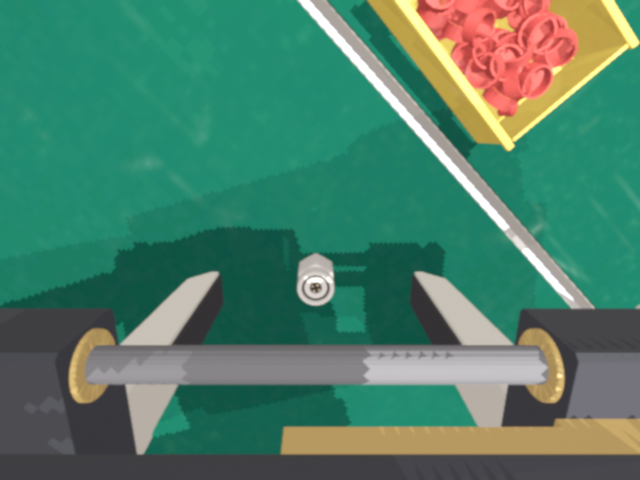

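Emit:
servo_tool:
  steps: [1,0,0,2,0,0,0,0,0,0,0,0,0,0,-1,0,0,0,0,0,0,-1,0,0,0,0,0,0,-1,0,0,0,0,0,0]
  grip_force: 15

```text
time: 4.1
tcp_pos: [0.59, -0.314, 0.0037]
eef_rot: [0.924, 0.383, 0.0, 0.0]
wrist_force: [0.0, 0.6, -0.4]
gripper_width: 0.0576
```

Emit:
servo_tool:
  steps: [-1,0,0,0,0,0,0,-1,0,0,0,0,0,0,-1,0,0,0,0,0,0,-1,0,0,0,0,0,0,-1,0,0,0,0,0,0]

```text
time: 4.72
tcp_pos: [0.59, -0.314, 0.0036]
eef_rot: [0.924, 0.383, -0.0, -0.0]
wrist_force: [0.1, -0.3, 0.1]
gripper_width: 0.0073
```

```bash
python3 - <<'E'
from h import *
c=cap('wrist','wrist6.png')
s=manip.sense(); print(s['time'],s['tcp_pos'],s['eef_rot'],s['gripper_width'],s['wrist_force'])
E
```

```text
4.775 [ 0.59001256 -0.314017    0.00365125] [ 9.23801405e-01  3.82871995e-01 -2.40055043e-07  1.61350067e-05] 0.0036834518176414206 [0.32741382 0.12945857 0.30792532]
```

View pics/wrist6.png

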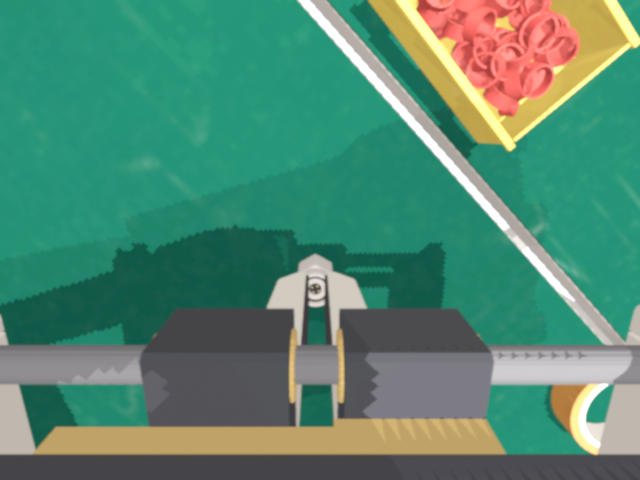

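Emit:
servo_tool:
  steps: [-1,0,0,0,0,0,0,-1,0,0,0,0,0,0,-1,0,0,0,0,0,0,-1,0,0,0,0,0,0,-1,0,0,0,0,0,0]

```text
time: 5.4
tcp_pos: [0.59, -0.314, 0.0037]
eef_rot: [0.924, 0.383, -0.0, -0.0]
wrist_force: [-0.5, 0.1, -0.7]
gripper_width: 0.0001
```

```bash
python3 - <<'E'
from h import *
c=cap('wrist','wrist7.png'); d=cap('side','side7.png')
s=manip.sense(); print(s['time'],s['tcp_pos'],s['gripper_width'],s['wrist_force'])
for z in (-.0188,0,.0188): print(proj(c,s['tcp_pos']+[0,0,z]))
for x in (-.0075,.0075): 
  t=np.array([.7071,.7071,0])*x
  print(proj(c,s['tcp_pos']+t))
cv2.imwrite('pics/z7.png',np.hstack([cv2.resize(c['color'][230:320,256:376],None,fx=4,fy=4,interpolation=cv2.INTER_CUBIC),cv2.resize(d['color'][320:410,336:416],None,fx=4,fy=4)]))
E
```

```text
5.5 [ 0.58998914 -0.31400537  0.0036223 ] 0.00022593412956980682 [-0.25529558 -0.59076855  0.45055135]
[314.29275897 260.51572746]
[314.13088001 272.07436768]
[313.93733104 285.89434144]
[314.14482776 284.54214327]
[314.11665048 259.35471336]
```

View pics/z7.png

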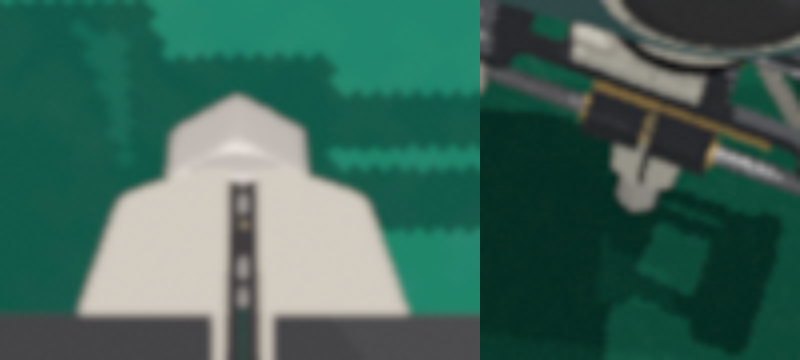

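```bash
python3 - <<'E'
from h import *
d=load('side7'); c=cap('scene','scene7.png')
p=np.array([.590,-.314,.0036])
o=[]
for n,q in (('side',d),('scene',c)):
  im=q['color'].copy(); x,y=proj(q,p).astype(int)
  r=cv2.resize(im[y-50:y+30,x-40:x+40],None,fx=5,fy=5,interpolation=cv2.INTER_CUBIC)
  for z,col in ((0,(0,0,255)),(.0188,(255,0,0)),(.027,(0,255,255))):
    u=(proj(q,p+[0,0,z])-[x-40,y-50])*5; cv2.circle(r,tuple(u.astype(int)),4,col,-1)
  o.append(r)
cv2.imwrite('pics/z8.png',np.hstack(o))
E
```

```text
(no output)
```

View pics/z8.png

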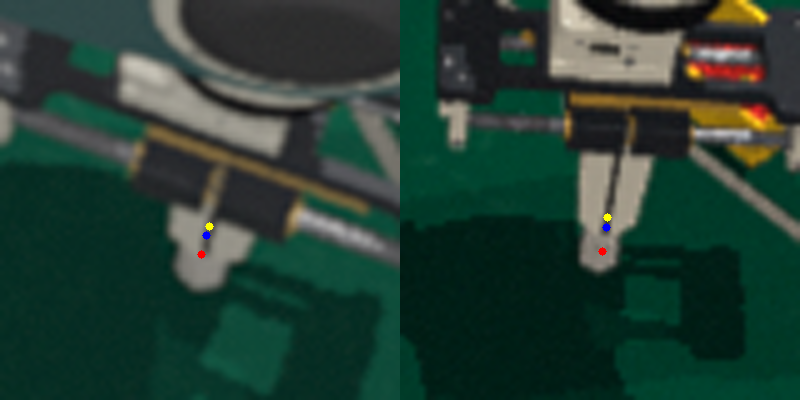

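```bash
python3 - <<'E'
from h import *
m=[(load('wrist3'),325.3,123.7),(load('wrist4'),314.4,250.6),(load('wrist5'),316,288)]
def tri(m):
    M=np.zeros((3,3));v=np.zeros(3)
    for c,u,vv in m:
        o,d=ray(c,u,vv);d=d/np.linalg.norm(d);P=np.eye(3)-np.outer(d,d);M+=P;v+=P@o
    return np.linalg.solve(M,v)
print(tri(m),tri(m[:2]),tri(m[1:]))
for c,u,v in m: print(onz(c,u,v,.027))
c=load('wrist7'); im=c['color'];cv2.imwrite('pics/z9.png',cv2.resize(load('wrist6')['color'][240:320,256:376],None,fx=6,fy=6,interpolation=cv2.INTER_CUBIC))
E
```

```text
[ 0.59024183 -0.31495966  0.02518002] [ 0.59027156 -0.31499739  0.02474203] [ 0.59019193 -0.31493393  0.02517962]
[ 0.59030015 -0.31504316  0.027     ]
[ 0.59020363 -0.3142391   0.027     ]
[ 0.59075931 -0.31444408  0.027     ]
```

View pics/z9.png

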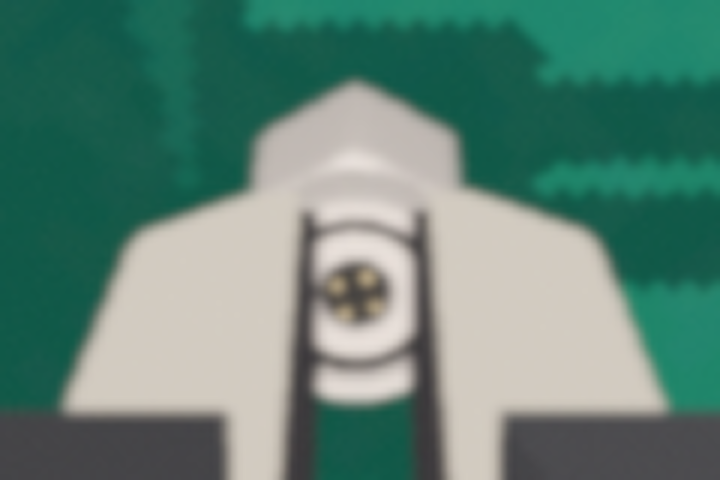

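Emit:
servo_tool:
  steps: [1,0,0,0,0,0,0,1,0,0,0,0,0,0,1,0,0,0,0,0,0,1,0,0,0,0,0,0,1,0,0,0,0,0,0]

```text
time: 6.18
tcp_pos: [0.59, -0.314, 0.0037]
eef_rot: [0.924, 0.383, -0.0, 0.0]
wrist_force: [0.3, 0.7, -0.0]
gripper_width: 0.0463
```

```bash
python3 - <<'E'
from h import *
s=manip.sense(); print(s['time'],s['tcp_pos'],s['gripper_width'],s['wrist_force'])
c=cap('wrist','wrist8.png'); d=cap('scene','scene8.png'); e=cap('side','side8.png')
cv2.imwrite('pics/z10.png',np.hstack([cv2.resize(c['color'][240:360,200:440],(720,360)),]))
p=[]
for q in(d,e):
  x,y=proj(q,np.array([.590,-.314,.0036])).astype(int)
  p.append(cv2.resize(q['color'][y-50:y+30,x-40:x+40],None,fx=5,fy=5,interpolation=cv2.INTER_CUBIC))
cv2.imwrite('pics/z11.png',np.hstack(p))
E
```

```text
6.175 [ 0.59000569 -0.31402429  0.00366874] 0.04626196945526897 [ 0.33292712  0.65572095 -0.03061695]
```

View pics/z10.png

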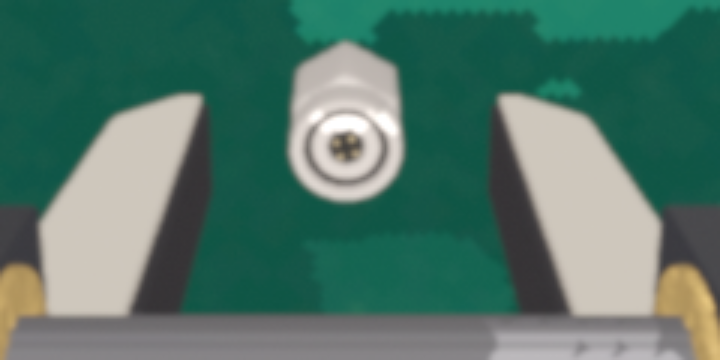

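View pics/z11.png

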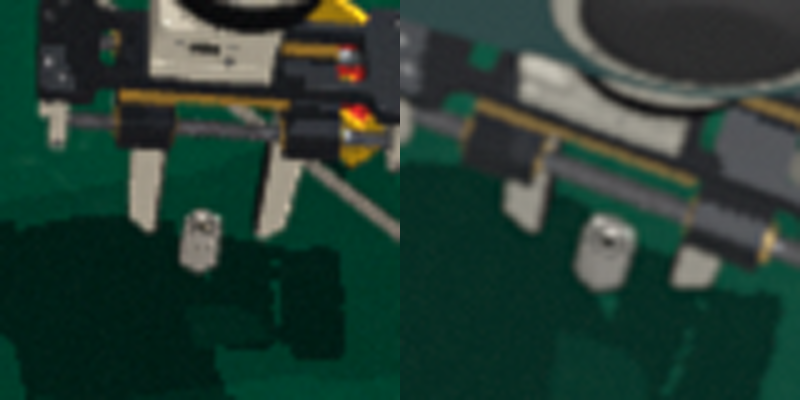

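```bash
python3 - <<'E'
from h import *
d=load('scene8');e=load('side8');c=load('wrist8')
def tri(m):
    M=np.zeros((3,3));v=np.zeros(3)
    for q,u,vv in m:
        o,dd=ray(q,u,vv);dd=dd/np.linalg.norm(dd);P=np.eye(3)-np.outer(dd,dd);M+=P;v+=P@o
    return np.linalg.solve(M,v)
P=np.array([.590,-.314,.0036])
xd=proj(d,P).astype(int)-[40,50]; xe=proj(e,P).astype(int)-[40,50]
a=xd+np.array([205,234])/5; b=xe+np.array([207,260])/5
print(tri([(d,*a),(e,*b)]))
print(tri([(d,*(xd+np.array([152,232])/5)),(e,*(xe+np.array([140,232])/5))]),tri([(d,*(xd+np.array([258,235])/5)),(e,*(xe+np.array([275,287])/5))]))
print('cell ctr',tri([(d,*(xd+np.array([199,241])/5)),(e,*(xe+np.array([205,255])/5))]))
# tip light front corner in wrist & scene
print(manip.sense()['gripper_width'])
E
```

```text
[ 0.58243199 -0.32289646  0.02922595]
[ 0.56449919 -0.30198923  0.02595958] [ 0.60031562 -0.34345507  0.03311742]
cell ctr [ 0.58727185 -0.31577833  0.01391419]
0.05786576304917189
```

Emit:
servo_tool:
  steps: [1,0,0,0,0,0,0,1,0,0,4,0,0,0,1,0,0,5,0,0,0,1,0,0,3,0,0,0,1,0,0,0,0,0,0]

```text
time: 6.95
tcp_pos: [0.5898, -0.3139, -0.0088]
eef_rot: [0.924, 0.383, -0.0, -0.0]
wrist_force: [0.6, -0.6, -0.1]
gripper_width: 0.0932
```

```bash
python3 - <<'E'
from h import *
s=manip.sense(); print(s['time'],s['tcp_pos'],s['gripper_width'],s['wrist_force'])
c=cap('wrist','wrist9.png'); d=cap('scene','scene9.png'); e=cap('side','side9.png')
p=[]
for q in(d,e):
  x,y=proj(q,np.array([.590,-.314,.0036])).astype(int)
  p.append(cv2.resize(q['color'][y-50:y+30,x-40:x+40],None,fx=5,fy=5,interpolation=cv2.INTER_CUBIC))
cv2.imwrite('pics/z12.png',np.hstack(p))
E
```

```text
6.95 [ 0.58982845 -0.31391342 -0.00880329] 0.09318457354075252 [ 0.55687749 -0.59096082 -0.07441402]
```

View pics/z12.png

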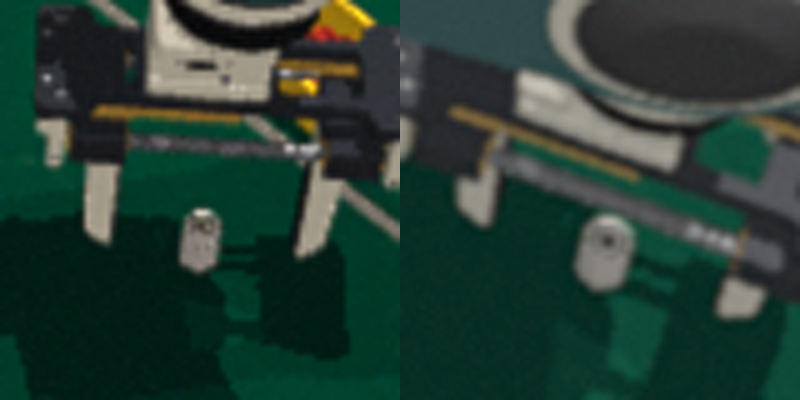

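Emit:
servo_tool:
  steps: [1,0,0,4,0,0,0,1,0,0,4,0,0,0,-0.2,0,0,0,0,0,0,-1,0,0,0,0,0,0,-1,0,0,0,0,0,0]
  grip_force: 15

```text
time: 7.72
tcp_pos: [0.5901, -0.314, -0.0163]
eef_rot: [0.924, 0.383, 0.0, 0.0]
wrist_force: [-0.1, 0.0, -1.0]
gripper_width: 0.0677
```

Emit:
servo_tool:
  steps: [-1,0,0,0,0,0,0,-1,0,0,0,0,0,0,-1,0,0,0,0,0,0,-1,0,0,0,0,0,0,-1,0,0,0,0,0,0]

```text
time: 8.35
tcp_pos: [0.59, -0.314, -0.0164]
eef_rot: [0.924, 0.383, -0.0, -0.0]
wrist_force: [-0.1, -0.3, -0.3]
gripper_width: 0.018
```

```bash
python3 - <<'E'
from h import *
c=cap('wrist','wrist10.png')
s=manip.sense(); print(s['time'],s['tcp_pos'],s['gripper_width'],s['wrist_force'],s['ft_torque'])
cv2.imwrite('pics/z13.png',cv2.resize(c['color'][220:340,236:396],None,fx=5,fy=5,interpolation=cv2.INTER_CUBIC))
E
```

```text
8.4 [ 0.58999659 -0.31400465 -0.01636392] 0.018055747262256755 [-0.0697655  -0.20968415  0.252421  ] [-0.01561965  0.11115436  0.01706163]
```

View pics/z13.png

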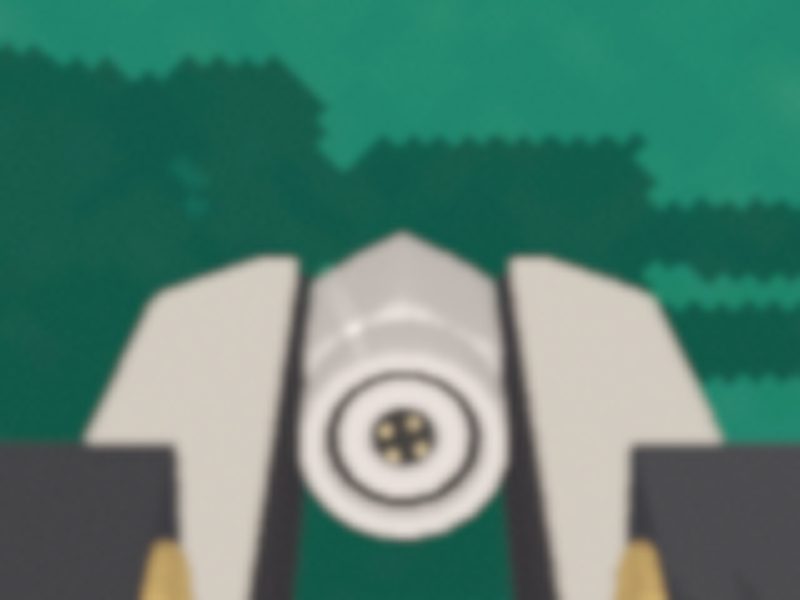

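Emit:
servo_tool:
  steps: [-1,0,0,-10,0,0,0,-1,0,0,-30,0,0,0,-1,5,-9,-45,0,0,0,-1,12,-21,-45,0,0,0,-1,17,-31,-40,0,0,0]

```text
time: 9.02
tcp_pos: [0.5707, -0.2466, 0.1561]
eef_rot: [0.924, 0.382, 0.0, 0.0]
wrist_force: [0.5, 0.7, 0.1]
gripper_width: 0.0185
```

Emit:
servo_tool:
  steps: [-1,22,-40,-10,0,0,0,-1,22,-40,0,0,0,0,-1,22,-40,0,0,0,0,-1,22,-40,0,0,0,0,-1,20,-35,0,0,0,0]

```text
time: 9.65
tcp_pos: [0.5087, -0.0312, 0.1645]
eef_rot: [0.924, 0.383, 0.0, 0.0]
wrist_force: [-0.6, -0.2, -0.0]
gripper_width: 0.0178
```

Emit:
servo_tool:
  steps: [-1,15,-27,0,0,0,0,-1,10,-17,0,0,0,0,-1,5,-8,0,0,0,0,-1,0,0,0,0,0,0,-1,0,0,0,0,0,0]

```text
time: 10.28
tcp_pos: [0.4939, 0.0248, 0.1637]
eef_rot: [0.924, 0.383, -0.0, 0.0]
wrist_force: [0.5, 1.0, -0.0]
gripper_width: 0.018
```

```bash
python3 - <<'E'
from h import *
c=cap('wrist','wrist11.png')
s=manip.sense(); print(s['time'],s['tcp_pos'],s['eef_rot'],s['gripper_width'],s['wrist_force'],s['joints'])
q=load('wrist10'); print('cell top at grasp',onz(q,316.6,307.4,.027))
E
```

```text
10.325 [0.49385871 0.02475112 0.16366087] [ 9.23934798e-01  3.82549977e-01 -5.93707085e-05  2.78169156e-05] 0.018217089130905757 [-0.69117052 -0.83327044 -1.18068037] [-1.45216383e-03 -2.76349453e-01  1.85914994e+00 -9.69617504e-05
  1.55888045e+00  7.84236052e-01]
cell top at grasp [ 0.59134351 -0.31450753  0.027     ]
```

View pics/wrist11.png

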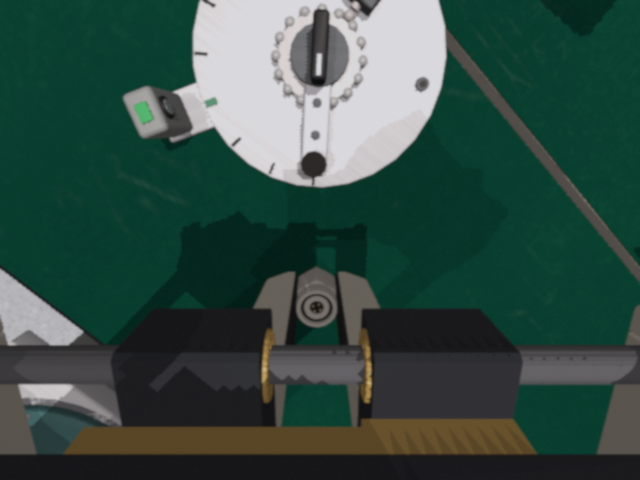

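```bash
python3 - <<'E'
from h import *
c=load('wrist11'); im=c['color']; g=im.max(2)
m=((g<75)*255).astype(np.uint8)
r=m.copy(); r[:140]=0;r[190:]=0;r[:,:285]=0;r[:,345:]=0
# keep blob near rest
k,l,st,ce=cv2.connectedComponentsWithStats(r)
print(st[1:][st[1:,4]>20],ce[1:][st[1:,4]>20])
cv2.imwrite('pics/z14.png',np.hstack([cv2.resize(im[135:195,284:344],None,fx=6,fy=6,interpolation=cv2.INTER_CUBIC),cv2.resize(im[0:90,275:365],None,fx=4,fy=4,interpolation=cv2.INTER_CUBIC)]))
s=manip.sense()
p=onz(c,316.5,307.4,s['tcp_pos'][2]+.0164+.027); print('cell',p,p-s['tcp_pos'])
E
```

```text
[[302 152  24  26 454]
 [285 183  60   7 211]] [[313.04185022 164.30837004]
 [311.40758294 187.48341232]]
cell [0.49516562 0.02432139 0.20706087] [ 0.00130691 -0.00042974  0.0434    ]
```

View pics/z14.png

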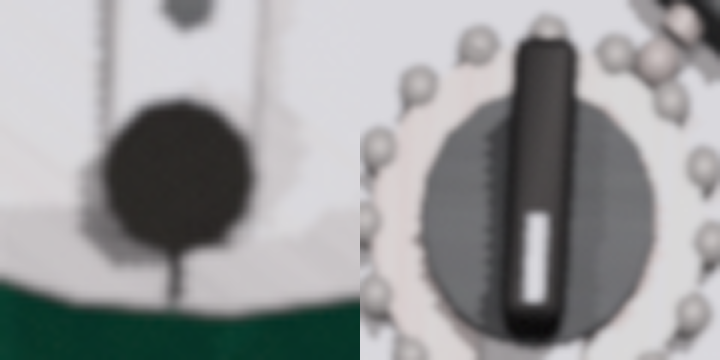

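```bash
python3 - <<'E'
from h import *
c=load('wrist11'); w=load('wrist1')
R=onz(c,313.7,164.3,.052); K=onz(c,320,45,.072); H=onz(c,319.8,55,.036)
print('rest',R,'knob',K,'hub',H, np.linalg.norm((R-K)[:2]),np.linalg.norm((R-H)[:2]))
a=onz(c,321.7,10.5,.072);b=onz(c,318,77,.072); print(a,b,np.linalg.norm(a-b),(a+b)/2,np.degrees(np.arctan2(*(a-b)[1::-1])))
d=(H-R)[:2]; print('dir',np.degrees(np.arctan2(d[1],d[0])))
print('w1: rest',onz(w,151,148,.052),'hub',onz(w,225,81,.036))
s=manip.sense()['tcp_pos']
cell=s+[.0013,-.0004,0]; D=R-cell; t=.70711
print('tool move to rest mm: x',1000*t*(D[0]+D[1]),'y',1000*t*(D[0]-D[1]),'z to .0356:',1000*(s[2]-.0356))
E
```

```text
rest [0.52817183 0.06031446 0.052     ] knob [0.59088028 0.11639896 0.072     ] hub [0.5911607  0.11637608 0.036     ] 0.0841297856001875 0.08432380423299034
[0.60677735 0.13073897 0.072     ] [0.57524694 0.1027035  0.072     ] 0.042191873394690264 [0.59101214 0.11672124 0.072     ] 41.64209475784576
dir 41.66985304521925
w1: rest [0.5299597  0.06002752 0.052     ] hub [0.59529446 0.11696351 0.036     ]
tool move to rest mm: x 48.77394317344369 y -2.086131305351229 z to .0356: 128.0608713019493
```

Emit:
servo_tool:
  steps: [-1,12,-1,0,0,0,0,-1,25,-1,10,0,0,0,-1,12,0,30,0,0,0,-1,0,0,35,0,0,0.058,-1,0,0,18,0,0,0]

```text
time: 10.95
tcp_pos: [0.5266, 0.0617, 0.0687]
eef_rot: [0.934, 0.356, -0.001, -0.0]
wrist_force: [0.6, -0.2, -0.2]
gripper_width: 0.0178
```

Emit:
servo_tool:
  steps: [-1,0,0,9,0,0,0,-1,0,0,4,0,0,0,-1,0,0,0,0,0,0,-1,0,0,0,0,0,0,-1,0,0,0,0,0,0]

```text
time: 11.58
tcp_pos: [0.5272, 0.0614, 0.0582]
eef_rot: [0.935, 0.356, 0.0, 0.0]
wrist_force: [0.2, 0.5, -1.0]
gripper_width: 0.0179
```

```bash
python3 - <<'E'
from h import *
s=manip.sense(); print(s['time'],s['tcp_pos'],s['eef_rot'],s['gripper_width'],s['wrist_force'])
c=cap('wrist','wrist12.png'); d=cap('scene','scene12.png'); e=cap('side','side12.png')
p=[]
for q in(d,e):
  x,y=proj(q,np.array([.528,.060,.06])).astype(int)
  p.append(cv2.resize(q['color'][y-40:y+40,x-40:x+40],None,fx=5,fy=5,interpolation=cv2.INTER_CUBIC))
cv2.imwrite('pics/z15.png',np.hstack(p))
E
```

```text
11.575 [0.52715937 0.06144935 0.05819181] [9.34511694e-01 3.55932196e-01 3.93305041e-04 1.01488459e-04] 0.01788282074464203 [ 0.18103155  0.51467624 -0.99671632]
```

View pics/z15.png

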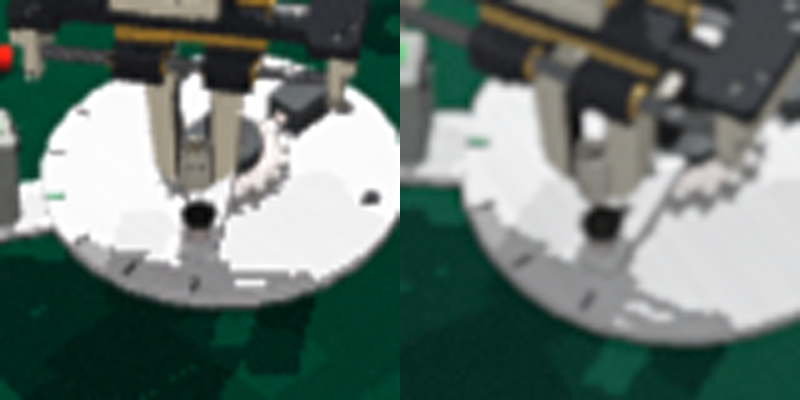

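View pics/wrist12.png

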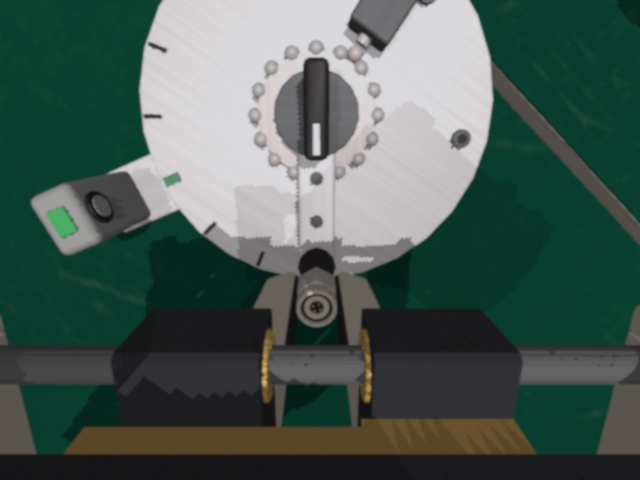

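```bash
python3 - <<'E'
from h import *
c=load('wrist12');d=load('scene12');e=load('side12')
s=np.array([.5271,.0615,.0582])
th=np.linspace(0,2*np.pi,180)
def ext(q,p,r): 
  P=np.array([proj(q,p+[r*np.cos(t),r*np.sin(t),0]) for t in th]); return P.min(0).round(1),P.max(0).round(1)
print('rest pred wrist',ext(c,np.array([.5282,.0603,.052]),.011))
g=c['color'].max(2); 
for r in (252,256,260,264,268): print(r,np.where(g[r,285:350]<60)[0]+285)
print([ (x,np.where(g[235:285,x]<60)[0]+235) for x in (312,317,322)])
for n,q in(('scene',d),('side',e)):
  o=proj(q,np.array([.528,.060,.06])).astype(int)-40
  cb=s+[.0013,-.0004,0]; 
  print(n,'rest if under cell',(proj(q,np.array([cb[0],cb[1],.052]))-o)*5,'est rest',(proj(q,np.array([.5282,.0603,.052]))-o)*5,'cell centre exp',(proj(q,np.array([cb[0],cb[1],.0746+.0135]))-o)*5)
print(onz(c,316.5,307.4,.0582+.0434)-s)
E
```

```text
rest pred wrist (array([297.7, 249.9]), array([336.2, 285.9]))
252 [306 307 308 309 310 311 312 313 314 315 316 317 318 319 320 321 322 323
 324 325 326]
256 [302 303 304 305 306 307 308 309 310 311 312 313 314 315 316 317 318 319
 320 321 322 323 324 325 326 327 328 329 330]
260 [300 301 302 303 304 305 306 307 308 309 310 311 312 313 314 315 316 317
 318 319 320 321 322 323 324 325 326 327 328 329 330 331 332]
264 [299 300 301 302 303 304 305 306 307 308 309 310 311 312 313 314 315 316
 317 318 319 320 321 322 323 324 325 326 327 328 329 330 331 332 333]
268 [299 300 301 302 303 304 305 306 307 308 309 310 311 312 320 321 322 323
 324 325 326 327 328 329 330 331 332 333 334]
[(312, array([249, 250, 251, 252, 253, 254, 255, 256, 257, 258, 259, 260, 261,
       262, 263, 264, 265, 266, 267, 268])), (317, array([248, 249, 250, 251, 252, 253, 254, 255, 256, 257, 258, 259, 260,
       261, 262, 263, 264, 265, 266])), (322, array([250, 251, 252, 253, 254, 255, 256, 257, 258, 259, 260, 261, 262,
       263, 264, 265, 266, 267, 268, 269]))]
scene rest if under cell [203.56556465 209.45788599] est rest [204.16240905 210.33495176] cell centre exp [202.24884696 161.78899296]
side rest if under cell [202.45008804 212.62634993] est rest [202.65034303 214.00504641] cell centre exp [198.98274687 162.46715505]
[ 0.00135836 -0.00053227  0.0434    ]
```

Emit:
servo_tool:
  steps: [-1,0,0,8,0,0,0,-1,0,0,8,0,0,0,-1,0,0,4,0,0,0,-1,0,0,1,0,0,0,-1,0,0,0,0,0,0]

```text
time: 12.35
tcp_pos: [0.527, 0.0615, 0.0367]
eef_rot: [0.935, 0.356, 0.0, 0.0]
wrist_force: [-0.8, -0.5, -0.2]
gripper_width: 0.0182
```

Emit:
servo_tool:
  steps: [-1,0,0,0.5,0,0,0,-1,0,0,0.5,0,0,0,-1,0,0,0,0,0,0,-1,0,0,0,0,0,0,-1,0,0,0,0,0,0]

```text
time: 12.98
tcp_pos: [0.527, 0.0614, 0.0357]
eef_rot: [0.935, 0.356, 0.0, 0.0]
wrist_force: [-0.1, 0.2, 0.1]
gripper_width: 0.018
```

```bash
python3 - <<'E'
from h import *
s=manip.sense(); print(s['time'],s['tcp_pos'],s['gripper_width'],s['wrist_force'])
c=cap('wrist','wrist13.png'); d=cap('scene','scene13.png'); e=cap('side','side13.png')
s=manip.sense(); print(s['time'],s['tcp_pos'],s['gripper_width'],s['wrist_force'])
p=[]
for q in(d,e):
  x,y=proj(q,np.array([.528,.060,.06])).astype(int)
  p.append(cv2.resize(q['color'][y-30:y+30,x-30:x+30],(400,400),interpolation=cv2.INTER_CUBIC))
cv2.imwrite('pics/z16.png',np.hstack(p))
E
```

```text
12.975 [0.52696187 0.06142676 0.03569533] 0.0179762299288851 [-0.13172352  0.23262484  0.09938537]
13.125 [0.52692158 0.06144138 0.03565148] 0.018267128251606597 [-0.33316754  0.84738381 -0.74601133]
```

View pics/z16.png

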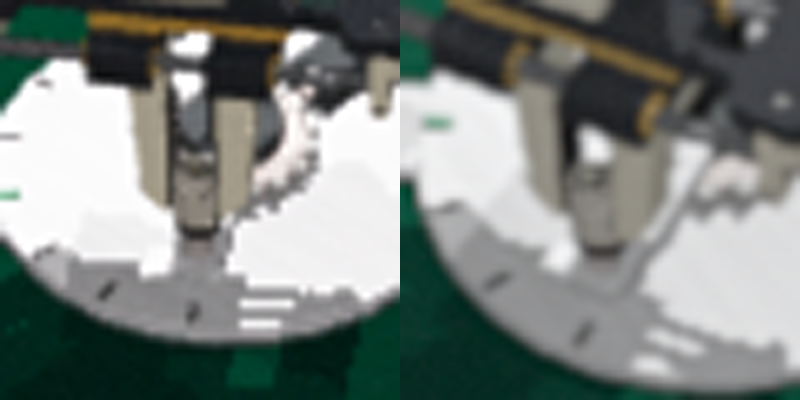

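Emit:
servo_tool:
  steps: [-1,0,0,0.4,0,0,0,-1,0,0,0,0,0,0,-1,0,0,0,0,0,0,-1,0,0,0,0,0,0,-1,0,0,0,0,0,0]

```text
time: 13.75
tcp_pos: [0.527, 0.0614, 0.0355]
eef_rot: [0.935, 0.356, 0.0, 0.0]
wrist_force: [-1.1, -2.3, 5.5]
gripper_width: 0.0182
```

Emit:
servo_tool:
  steps: [-1,0,0,0.4,0,0,0,-1,0,0,0,0,0,0,-1,0,0,0,0,0,0,-1,0,0,0,0,0,0,-1,0,0,0,0,0,0]

```text
time: 14.38
tcp_pos: [0.5272, 0.0614, 0.0355]
eef_rot: [0.935, 0.356, 0.0, 0.0]
wrist_force: [-3.2, -1.1, 8.2]
gripper_width: 0.0181
```

Emit:
servo_tool:
  steps: [-1,0,0,-0.6,0,0,0,-1,0,0,0,0,0,0,-0.4,0,0,0,0,0,0,0,0,0,0,0,0,0,0,0,0,0,0,0,0]

```text
time: 15.0
tcp_pos: [0.5268, 0.0615, 0.0352]
eef_rot: [0.935, 0.356, -0.0, -0.0]
wrist_force: [0.0, 1.0, -0.6]
gripper_width: 0.0431
```

Emit:
servo_tool:
  steps: [0,0,0,0,0,0,0,0,0,0,0,0,0,0,0,0,0,0,0,0,0,0,0,0,0,0,0,0,0,0,0,0,0,0,0]

```text
time: 15.62
tcp_pos: [0.5269, 0.0614, 0.0355]
eef_rot: [0.935, 0.356, -0.0, 0.0]
wrist_force: [0.9, 0.2, 0.4]
gripper_width: 0.0467
```

```bash
python3 - <<'E'
from h import *
s=manip.sense(); print(s['time'],s['tcp_pos'],s['gripper_width'],s['wrist_force'])
c=cap('wrist','wrist14.png')
cv2.imwrite('pics/z17.png',cv2.resize(c['color'][220:340,236:396],None,fx=5,fy=5,interpolation=cv2.INTER_CUBIC))
E
```

```text
15.625 [0.52691247 0.06143006 0.03545391] 0.04665446966865165 [0.88463249 0.23449352 0.42710145]
```

View pics/z17.png

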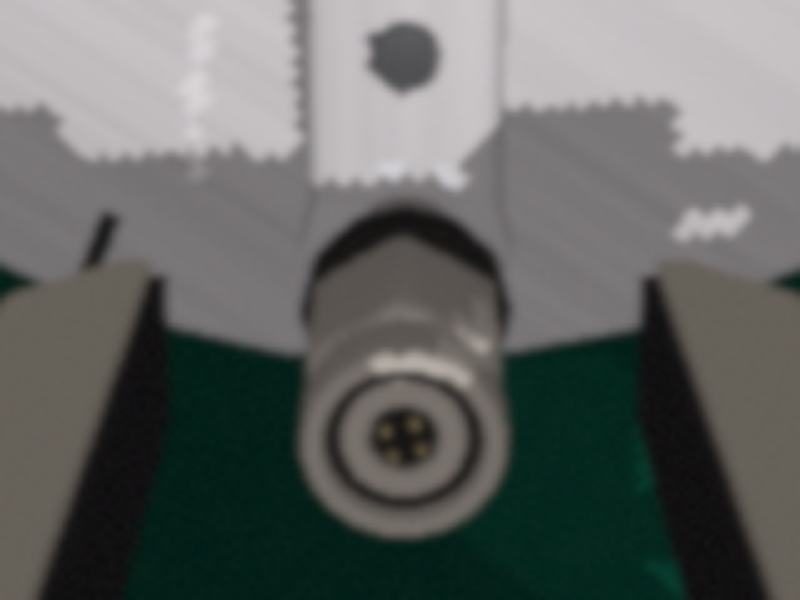

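```bash
python3 - <<'E'
from h import *
from scipy.optimize import least_squares
c=load('wrist14')
th=np.linspace(0,2*np.pi,180)
def ext(p): 
  P=np.array([proj(c,[p[0]+.011*np.cos(t),p[1]+.011*np.sin(t),.052]) for t in th]); return P.min(0),P.max(0)
f=lambda p:(lambda a,b:[a[0]-296.6,b[0]-337.6,2*(a[1]-261.4)])(*ext(p))
r=least_squares(f,[.528,.06]);print('rest',r.x,r.fun)
h=onz(c,236+403/5,220+437/5,.079);print('cell top',h)
v=onz(c,236+405/5,220+237/5,.052);print('front base vertex',v, 'rest front edge',onz(c,317.5,261.4,.052))
d=h[:2]-r.x;u=np.array([np.cos(np.radians(41.7)),np.sin(np.radians(41.7))]);print('offset along arm, lateral mm',1000*d@u,1000*(d[1]*u[0]-d[0]*u[1]), 'vertex dist from cell axis',1000*np.linalg.norm(v[:2]-h[:2]))
# top disc front/rear edges
print([onz(c,316.6,y,.079) for y in (220+365/5,220+540/5)])
E
```

```text
rest [0.52902626 0.06120963] [-1.00273971  1.00307761  0.01671194]
cell top [0.52834245 0.06098967 0.079     ]
front base vertex [0.53479852 0.06642927 0.052     ] rest front edge [0.53737013 0.06838629 0.052     ]
offset along arm, lateral mm -0.6568842984612765 0.2906583286632447 vertex dist from cell axis 8.442163623629641
[array([0.53350147, 0.06558971, 0.079     ]), array([0.52074755, 0.05421766, 0.079     ])]
```

Emit:
servo_tool:
  steps: [0,0,0,-8,0,0,0,0,0,0,-15,0,0,0,0,0,0,-20,0,0,0,0,0,0,-20,0,0,0,0,6,0,-7,0,0,0]

```text
time: 16.3
tcp_pos: [0.5322, 0.0655, 0.1078]
eef_rot: [0.935, 0.356, 0.001, 0.0]
wrist_force: [0.4, 0.1, -1.3]
gripper_width: 0.0465
```

Emit:
servo_tool:
  steps: [0,15,0,0,0,0,0,0,25,0,0,0,0,0,0,25,0,8,0,0,0,0,10,0,10,0,0,0,0,3,0,7,0,0,0]

```text
time: 16.92
tcp_pos: [0.5894, 0.1177, 0.0788]
eef_rot: [0.934, 0.356, -0.001, -0.0]
wrist_force: [0.3, -0.5, 0.7]
gripper_width: 0.0461
```

Emit:
servo_tool:
  steps: [0,0,0,3,0,0,0,0,0,0,0,0,0,0,0,0,0,0,0,0,0,0,0,0,0,0,0,0,0,0,0,0,0,0,0]

```text
time: 17.55
tcp_pos: [0.5897, 0.1173, 0.0777]
eef_rot: [0.935, 0.356, 0.0, 0.0]
wrist_force: [-0.1, 0.9, -0.2]
gripper_width: 0.0463
```

```bash
python3 - <<'E'
from h import *
s=manip.sense(); print(s['time'],s['tcp_pos'],s['eef_rot'],s['gripper_width'],s['joints'])
c=cap('wrist','wrist15.png')
E
```

```text
17.55 [0.58970443 0.1172662  0.07773434] [9.34533101e-01 3.55876148e-01 2.19144548e-04 5.51936637e-05] 0.04630126047219041 [ 1.53879971e-01  1.12957706e-02  1.74125098e+00 -1.68889684e-05
  1.38859423e+00  9.96976486e-01]
```

View pics/wrist15.png

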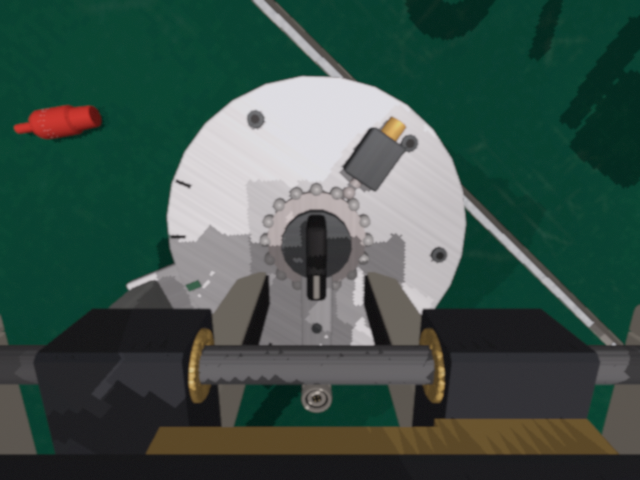

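```bash
python3 - <<'E'
from h import *
c=load('wrist15')
cv2.imwrite('pics/z18.png',cv2.resize(c['color'][200:320,256:376],None,fx=5,fy=5,interpolation=cv2.INTER_CUBIC))
for y in (205,215,276,282,288): print(y,onz(c,316.5,y,.072), np.dot(onz(c,316.5,y,.072)[:2]-[.5897,.1173],[.7466,.6652])*1000)
print(proj(c,[.5913,.1168,.072]),'cell',onz(c,316,400,.079))
E
```

```text
205 [0.61804922 0.14081978 0.072     ] 36.810889428810995
215 [0.61389041 0.13711282 0.072     ] 31.24004896483422
276 [0.58708863 0.11322308 0.072     ] -4.66161094818715
282 [0.5843112  0.11074742 0.072     ] -8.382058332615136
288 [0.58150699 0.10824789 0.072     ] -12.138367282799948
[316.73140334 266.98512658] cell [0.52791684 0.0609034  0.079     ]
```

View pics/z18.png

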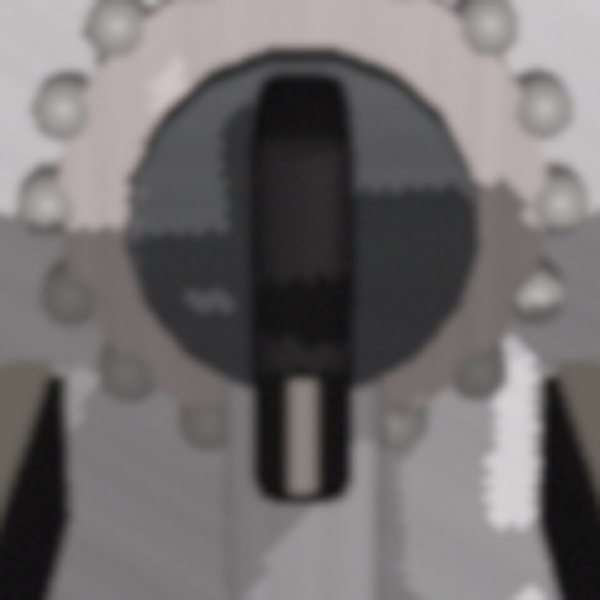

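Emit:
servo_tool:
  steps: [0,1.5,0,10,0,0,0,0,0,0,18,0,0,0,0,0,0,18,0,0,0,0,0,0,8,0,0,0,0,0,0,4,0,0,0]

```text
time: 18.23
tcp_pos: [0.5906, 0.1183, 0.0187]
eef_rot: [0.935, 0.356, -0.0, -0.0]
wrist_force: [0.0, 0.7, 0.8]
gripper_width: 0.0467
```

Emit:
servo_tool:
  steps: [-0.4,0,0,0,0,0,0,-0.5,0,0,0,0,0,0,-0.6,0,0,0,0,0,0,-0.7,0,0,0,0,0,0,-0.8,0,0,0,0,0,0]
  grip_force: 20

```text
time: 18.85
tcp_pos: [0.5908, 0.1184, 0.0196]
eef_rot: [0.935, 0.356, 0.0, -0.0]
wrist_force: [-0.1, 0.3, -0.1]
gripper_width: 0.012
```

Emit:
servo_tool:
  steps: [-1,0,0,0,0,0,0,-1,0,0,0,0,0,0,-1,0,0,0,0,0,0,-1,0,0,0,0,0,0,-1,0,0,0,0,0,0]

```text
time: 19.48
tcp_pos: [0.5908, 0.1184, 0.0196]
eef_rot: [0.935, 0.356, 0.0, -0.0]
wrist_force: [-1.5, 0.7, 4.4]
gripper_width: 0.0118
```

```bash
python3 - <<'E'
from h import *
s=manip.sense(); print(s['time'],s['tcp_pos'],s['eef_rot'],s['gripper_width'],s['wrist_force'],s['ft_torque'])
c=cap('wrist','wrist16.png');d=cap('scene','scene16.png'); e=cap('side','side16.png')
p=[]
for q in(d,e):
  x,y=proj(q,np.array([.56,.09,.06])).astype(int)
  p.append(cv2.resize(q['color'][y-40:y+40,x-40:x+40],(400,400),interpolation=cv2.INTER_CUBIC))
cv2.imwrite('pics/z19.png',np.hstack(p))
E
```

```text
19.475 [0.59079556 0.11835048 0.01958656] [ 9.34513253e-01  3.55928329e-01  6.19165505e-05 -2.59875315e-05] 0.011751317235810198 [-1.53374015  0.69932402  4.43375685] [0.21835632 0.41762175 0.02608234]
```

View pics/z19.png

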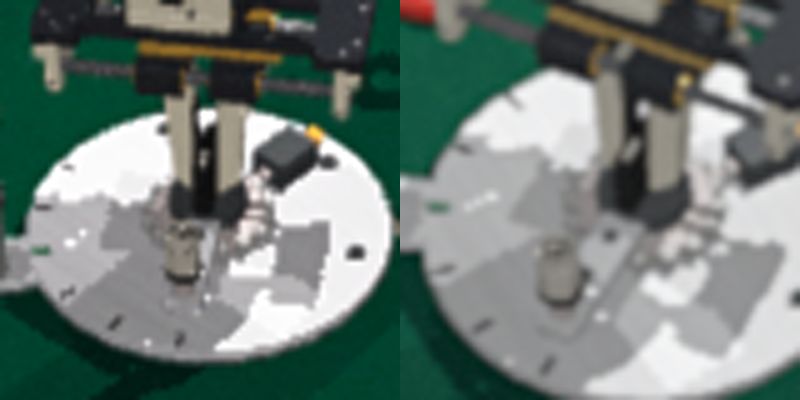

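View pics/wrist16.png

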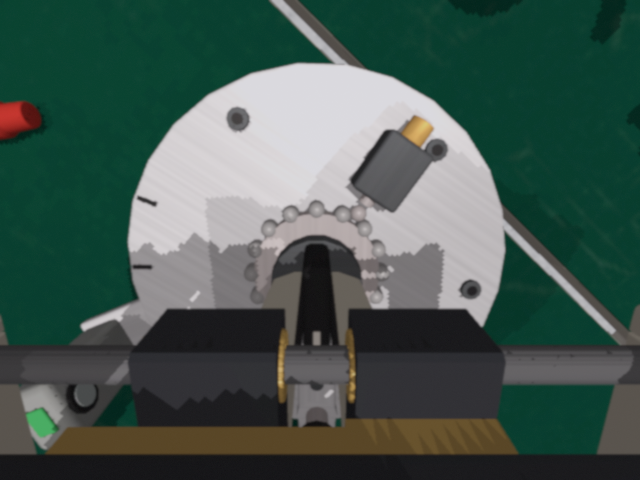

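Emit:
servo_tool:
  steps: [-1,0,0,0,0,0,0.01,-1,0,0,0,0,0,0.02,-1,0,0,0,0,0,0.03,-1,0,0,0,0,0,0.04,-1,0,0,0,0,0,0.04]
  grip_force: 30

```text
time: 20.25
tcp_pos: [0.5909, 0.1183, 0.0196]
eef_rot: [0.957, 0.289, 0.0, 0.0]
wrist_force: [-1.0, -0.5, 4.3]
gripper_width: 0.0118
```

Emit:
servo_tool:
  steps: [-1,0,0,0,0,0,0.04,-1,0,0,0,0,0,0.04,-1,0,0,0,0,0,0.04,-1,0,0,0,0,0,0.04,-1,0,0,0,0,0,0.04]

```text
time: 20.88
tcp_pos: [0.591, 0.1181, 0.0196]
eef_rot: [0.981, 0.192, 0.0, 0.0]
wrist_force: [-1.5, -0.8, 5.1]
gripper_width: 0.0114
```

```bash
python3 - <<'E'
from h import *
s=manip.sense(); q=s['eef_rot']; print(s['time'],s['tcp_pos'],q,s['gripper_width'],s['wrist_force'],s['ft_torque']); print('yaw turned',np.radians(41.7)-2*np.arctan2(q[1],q[0]))
e=cap('side','side17.png')
x,y=proj(e,np.array([.55,.10,.06])).astype(int)
cv2.imwrite('pics/z20.png',cv2.resize(e['color'][y-40:y+40,x-40:x+40],(600,600),interpolation=cv2.INTER_CUBIC))
E
```

```text
20.875 [0.59095526 0.11809689 0.01956746] [9.81406212e-01 1.91942133e-01 1.67577920e-04 1.92171362e-04] 0.011399842999122526 [-1.49316466 -0.82157437  5.12733154] [-0.15443717  0.23552441 -0.00609175]
yaw turned 0.34152089833627763
```

View pics/z20.png

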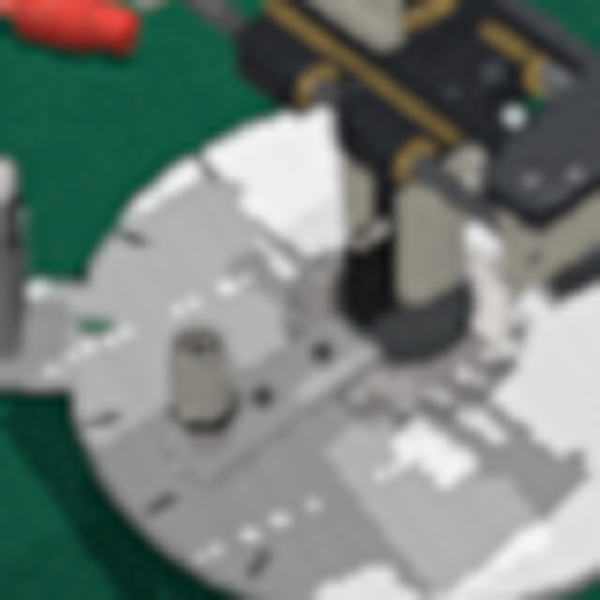

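Emit:
servo_tool:
  steps: [-1,0,0,0,0,0,0.04,-1,0,0,0,0,0,0.04,-1,0,0,0,0,0,0.04,-1,0,0,0,0,0,0.04,-1,0,0,0,0,0,0.04]

```text
time: 21.55
tcp_pos: [0.591, 0.1179, 0.0196]
eef_rot: [0.996, 0.093, 0.0, 0.0]
wrist_force: [1.0, -2.9, 3.4]
gripper_width: 0.0116
```

Emit:
servo_tool:
  steps: [-1,0,0,0,0,0,0.04,-1,0,0,0,0,0,0.04,-1,0,0,0,0,0,0.04,-1,0,0,0,0,0,0.04,-1,0,0,0,0,0,0.04]

```text
time: 22.18
tcp_pos: [0.591, 0.1177, 0.0196]
eef_rot: [1.0, -0.007, 0.0, 0.0]
wrist_force: [0.7, -4.8, 4.0]
gripper_width: 0.0115
```

Emit:
servo_tool:
  steps: [-1,0,0,0,0,0,0.04,-1,0,0,0,0,0,0.04,-1,0,0,0,0,0,0.04,-1,0,0,0,0,0,0.04,-1,0,0,0,0,0,0.04]

```text
time: 22.8
tcp_pos: [0.591, 0.1176, 0.0196]
eef_rot: [0.994, -0.106, 0.0, 0.001]
wrist_force: [-0.3, -5.7, 5.4]
gripper_width: 0.0117
```

Emit:
servo_tool:
  steps: [-1,0,0,0,0,0,0.04,-1,0,0,0,0,0,0.04,-1,0,0,0,0,0,0.04,-1,0,0,0,0,0,0.03,-1,0,0,0,0,0,0.03]

```text
time: 23.42
tcp_pos: [0.5909, 0.1174, 0.0196]
eef_rot: [0.981, -0.195, 0.0, 0.001]
wrist_force: [-1.1, -6.8, 5.4]
gripper_width: 0.0118
```

Emit:
servo_tool:
  steps: [-1,0,0,0,0,0,0.02,-1,0,0,0,0,0,0.015,-1,0,0,0,0,0,0.01,-1,0,0,0,0,0,0.008,-1,0,0,0,0,0,0.005]

```text
time: 24.05
tcp_pos: [0.5909, 0.1173, 0.0196]
eef_rot: [0.975, -0.223, 0.0, 0.001]
wrist_force: [-0.6, -7.3, 6.1]
gripper_width: 0.0118
```

```bash
python3 - <<'E'
from h import *
s=manip.sense(); q=s['eef_rot']; print(s['time'],s['tcp_pos'],q,s['gripper_width'],s['wrist_force'],s['ft_torque']); print('yaw turned',np.radians(41.7)-2*np.arctan2(q[1],q[0]))
p=[]
for n in('side','scene'):
  e=cap(n,n+'18.png')
  x,y=proj(e,np.array([.55,.11,.06])).astype(int)
  p.append(cv2.resize(e['color'][y-40:y+40,x-40:x+40],(400,400),interpolation=cv2.INTER_CUBIC))
cv2.imwrite('pics/z21.png',np.hstack(p)); cap('wrist','wrist18.png')
E
```

```text
24.05 [0.59093453 0.11734161 0.01958662] [ 9.74791646e-01 -2.23115718e-01  3.05068476e-04  7.28525122e-04] 0.011776855937557635 [-0.60850945 -7.29610976  6.12975   ] [-1.01017049  0.40960423  0.02870812]
yaw turned 1.1778216366267251
```

View pics/z21.png

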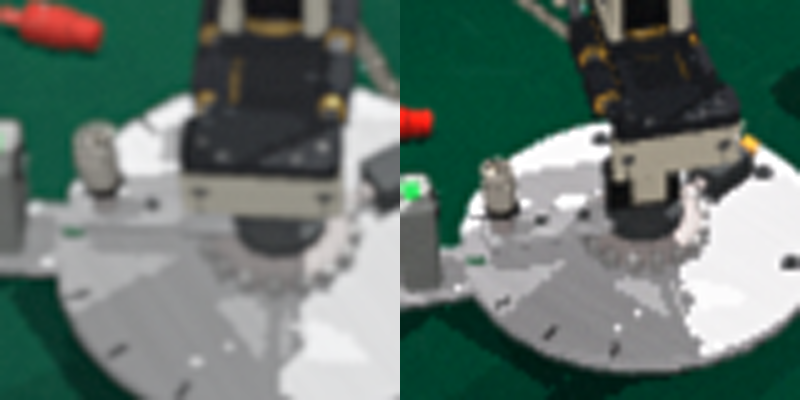

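View pics/wrist18.png

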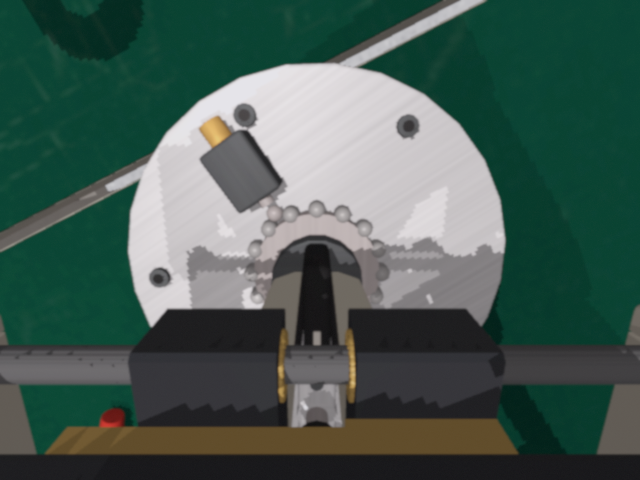

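```bash
python3 - <<'E'
from h import *
p=np.array([.5146,.154,0]); o=[]
for n in('side18','scene18'):
  e=load(n); x,y=proj(e,p+[0,0,.065]).astype(int)
  r=cv2.resize(e['color'][y-20:y+20,x-20:x+20],(400,400),interpolation=cv2.INTER_CUBIC)
  for z in(.052,.0655,.079):
    u=(proj(e,p+[0,0,z])-[x-20,y-20])*10; cv2.circle(r,tuple(u.astype(int)),4,(0,0,255),-1)
  o.append(r)
cv2.imwrite('pics/z22.png',np.hstack(o))
E
```

```text
(no output)
```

View pics/z22.png

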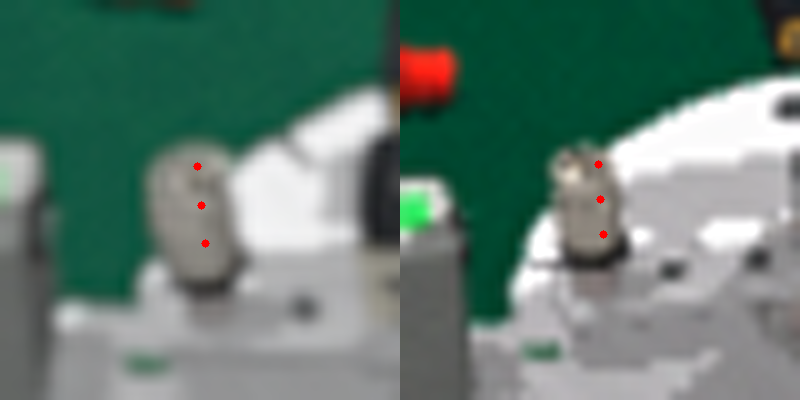

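```bash
python3 - <<'E'
from h import *
R=np.array([.5284,.0606,0])
o=[]
for n,p in(('side16',R),('scene16',R),('side17',np.array([.5911+.085*np.cos(np.radians(221.7-19.6)),.117+.085*np.sin(np.radians(221.7-19.6)),0])),('side18',np.array([.5146,.154,0])),('scene18',np.array([.5146,.154,0]))):
  e=load(n); x,y=proj(e,p+[0,0,.065]).astype(int)
  r=cv2.resize(e['color'][y-16:y+16,x-12:x+12],(264,352),interpolation=cv2.INTER_CUBIC)
  a=(proj(e,p+[0,0,.052])-[x-12,y-16])*11;b=(proj(e,p+[0,0,.079])-[x-12,y-16])*11
  # parallel guide line at left margin
  cv2.line(r,tuple((a+(a-b)*.5).astype(int)),tuple((b+(b-a)*.5).astype(int)),(0,0,255),1)
  o.append(r)
z=np.hstack(o); z=cv2.resize(z,(800,int(800*z.shape[0]/z.shape[1]))); z2=np.vstack([z])
cv2.imwrite('pics/z23.png',z2)
E
```

```text
(no output)
```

View pics/z23.png

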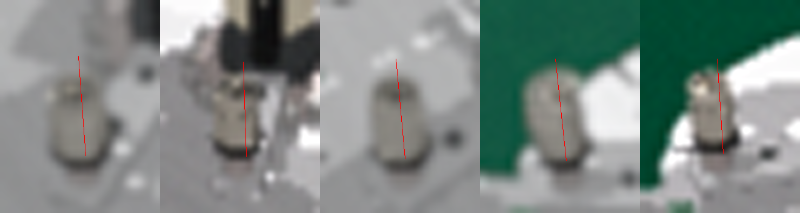

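Emit:
servo_tool:
  steps: [-1,0,0,0,0,0,0,-1,0,0,0,0,0,0,-1,0,0,0,0,0,0,-1,0,0,0,0,0,0,-1,0,0,0,0,0,0]

```text
time: 24.82
tcp_pos: [0.5909, 0.1174, 0.0196]
eef_rot: [0.975, -0.223, 0.0, 0.001]
wrist_force: [-1.8, -7.0, 5.7]
gripper_width: 0.0119
```

```bash
python3 - <<'E'
from h import *
s=manip.sense(); print(s['time'],s['wrist_force'],s['gripper_width'])
o=[]
p=np.array([.5146,.154,0])
for n in('side','scene'):
  e=cap(n,n+'19.png')
  x,y=proj(e,p+[0,0,.065]).astype(int)
  r=cv2.resize(e['color'][y-20:y+20,x-20:x+20],(400,400),interpolation=cv2.INTER_CUBIC)
  a=(proj(e,p+[0,0,.052])-[x-20,y-20])*10;b=(proj(e,p+[0,0,.079])-[x-20,y-20])*10
  for dx in(-45,30): cv2.line(r,tuple((a+(a-b)*.5+[dx,0]).astype(int)),tuple((b+(b-a)*.5+[dx,0]).astype(int)),(0,0,255),1)
  o.append(r)
cv2.imwrite('pics/z24.png',np.hstack(o))
a=load('side18')['color'].astype(int);b=load('side19')['color'].astype(int);print(np.abs(a-b).max())
E
```

```text
24.825 [-1.82883664 -6.97623149  5.70250254] 0.011916440653820585
20
```

View pics/z24.png

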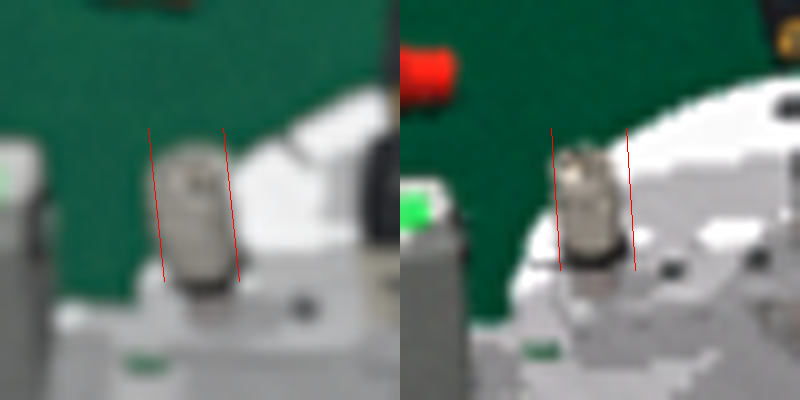

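```bash
python3 - <<'E'
from h import *
print(manip.finish_job()); s=manip.sense(); print(s['time'],s['gripper_width'],s['wrist_force'])
E
```

```text
the job is handed in; nothing more can be done
None
the job is handed in; nothing more can be done
```

I stood the cell on the rest, turned the knob clockwise from home to the third stop, and handed the job in at about 24.8 s with the fingers still gripping the knob. The hand-in gives no verdict.

**Placing the cell:** My first grasp closed on air. Going by the pictures, the real fingertips sit about 25 mm above the reported TCP. I corrected every height after that and the second grasp held, at 18 mm opening. Setting the cell down pressed the pad at about 8 N; I backed off and let go. The wrist camera then showed it upright, about 0.7 mm (at most 2 mm) from the rest's centre.

**Turning the knob:** I gripped the bar at 11.8 mm opening with 30 N and turned it at a steady 0.3 rad/s, slowing at both ends. The tool turned 1.178 rad by the measured pose. I did not detect the clicks one by one; passing three stops follows from that angle. The arm ended at the green mark by the reader.

**Last checks:**
- **Cell:** It was still on the rest, about 1.5 mm off centre in the scene view. One picture right after stopping made it look tilted by about 0.1 rad. A second picture 0.8 s later matched the vertical guide lines fairly well, though one edge still looked off, so I take it as upright but did not measure the tilt exactly.
- **Forces:** A steady sideways force of about 7 N and an upward force of about 6 N remained at the wrist. They probably come from gripping about 1 mm off the turning axis and slight contact with the hub.
- **Other objects:** I did not touch the yellow bin, ring gauge or red plug, but I did not measure their positions again at the end.

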